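# Find the rocking corner of the bench plate and shim it

## Robot

A 6-joint arm with a two-finger parallel gripper is mounted at the origin on the work surface. World frame = base frame: x ahead of the robot, y to its left, z up, the work surface at z = 0. Lengths are in m, angles in rad, forces in N, time in s.
With the tool pointing down it reaches from about 0.3 to 0.875 m from the base axis. Payload 6.4 kg.
Tool frame: the origin (TCP) lies between the finger pads; the fingertips stand 11 mm ahead of it and the grasp point (between the pads) lies 8 mm behind it (arm.tip_reach is the distance from the TCP to the fingertips, in m); z points along the fingers, y is the line along which they close (so a half turn about z gives the same grasp; the last joint's range is limited). The gripper opens to 85 mm and grips with 20 to 120 N. Pads are 22 mm wide; open, the fingers measure 114 mm over their backs; the gripper's body (76 mm by 85 mm) begins 54 mm behind the grasp point. The pads swing forward as they close: fully open they stand 13 mm farther back than shut.
Start: joints at [1.005, 0.181, 1.607, -0, 1.354, -0.206], TCP at [0.202, 0.538, 0.242] pointing down, gripper open.
Joint ranges: [-2.99, 2.99], [-0.89, 2.07], [0.3, 2.58], [-1.14, 4.28], [0, 2.63], [-3.12, 3.12]. Speed limits (rad/s): [2.57, 2.57, 3.01, 3.14, 3.14, 3.14].

## Interface

Orientations are given as a unit quaternion [x, y, z, w].
In Python, from bench import arm gives the robot as it stands. The module is installed in compiled form; this text tells all that it offers.
- The arm moves only by the tool send_rows, never from a script. Its argument "moves" is a list of rows, each a list of 4 numbers: the shift along the world's x, y, z each as a share of 0.05 m, from -1 to 1, then the turn about the world's z as a share of 4 degrees, from -1 to 1. In form: [[tx, ty, tz, roll], ...]. A call has 1 to 8 rows; each row shifts and turns the commanded pose from where the row before left it; what a row does not reach is not made up. A row lasts 1/10 s, in which the tool goes at most 50 mm and 8.59 degrees, less where a joint would pass 70% of its speed; a pose out of reach is approached as far as the arm can. A call with a number of a shift or a turn outside -1 to 1 is refused whole. A call with a gripper value outside its range is refused whole. "claw" is the opening, from 0 (shut) to 1 (fully open), set as the call begins (left out, the last holds). The fingers move at their own pace and stop on an object; the grip force is fixed at half the most. Time passes only in rows, so rows that do not move let the fingers close. It gives the time, the measured TCP pose, the force, the opening and the grip force at its end, in the units of the state.
- arm.observe(): the state, without advancing time (a new reading comes with each control period).
- arm.snapshot(name): name is "side" or "top"; returns (picture, depth): 400x640x3 uint8, red, green, blue; 400x640 float32, m along the optical axis (not along the pixel's ray), 0 where there is no reading.
- arm.camera_params(name): a dict with "K" (3x3 intrinsics, pixels), "rvec" (rotation vector, rad) and "tvec" (3), from world to camera coordinates, as OpenCV has them. Camera axes: x right, y down, z forward; pixel columns grow to the right and rows downward; lengths in m; the calibration is good to about 2 mm. A picture is of the moment at which its call begins. camera_params takes no time and is no camera call.
- arm.close_job(): hands the job in; it is judged then, once.
The state is a dict: "t": time; "joint_pos": joint angles; "joint_vel": joint speeds; "joint_efforts": joint torques, N m; "eef_pos": TCP position; "tool_rot": TCP orientation; "contact_force": force on the tool from outside, world axes, zero at the start; "moment": the same for the moment, N m; "opening": finger opening in m; "finger_force": force on a finger pad.
Only numpy, scipy, OpenCV 4.12 (cv2) and the standard library are available. Lean on these libraries where they do the work, as an engineer would, in place of code of your own. Each camera call takes 0.05 s, during which the arm holds its last target. There are 200 camera calls.

## Task

One corner of the steel bench plate rocks. Press down on the plate's corners with the fingertips, one after another, until you find the one that dips; then press the shim tab beside that corner down flat and leave it flat, with the other three tabs still standing up. Only press: grasp or lift nothing, and leave the loose things on and beside the stand (loupe, jar, brass cube, hammer, screwdriver) where they are.

Things in the scene. Friction and masses are not known exactly. Their poses are not given: they have to be found in the camera images.
- stand: The fixed stand: a dark hardwood board 200 mm (its x) by 330 mm (its y), 12 mm thick, lying on the bench, with the plate mounted on it and a hinged shim tab beside each plate corner. Origin: centre of the board's underside, on the bench. x points away from the robot and y to the robot's left when its yaw is 0; it is turned by up to 0.3 rad.
- plate: The steel bench plate, 160 (x) by 180 (y) by 10 mm, its top 60 mm above the bench, sprung level on a middle bolt, over a foot at each corner. One foot, unknown and unseen, is 4 mm short: pressed, that corner dips 3.5 to 4 mm (3 to 5 N take it all the way) and springs back; pressed above their feet, the others give under 1 mm. Origin: centre of its underside; axes as the stand's.
- corner_near_left (a point): Where to press to test the plate's near left corner (near: towards the robot, left: the robot's left): the point on the plate's top face straight above that corner's foot, 60 mm along x and 68 mm along y from the plate's centre. It dips with the plate.
- corner_near_right (a point): Where to press to test the plate's near right corner (near: towards the robot, right: the robot's right): the point on the plate's top face straight above that corner's foot, 60 mm along x and 68 mm along y from the plate's centre. It dips with the plate.
- corner_far_left (a point): Where to press to test the plate's far left corner (far: away from the robot, left: the robot's left): the point on the plate's top face straight above that corner's foot, 60 mm along x and 68 mm along y from the plate's centre. It dips with the plate.
- corner_far_right (a point): Where to press to test the plate's far right corner (far: away from the robot, right: the robot's right): the point on the plate's top face straight above that corner's foot, 60 mm along x and 68 mm along y from the plate's centre. It dips with the plate.
- pad_near_left (a point): Press point of the near left shim tab: mid-width on its upper face, 42 mm out from its hinge, 12 mm from its free end. The tab, a steel strip 30 wide, 3 thick, slopes up and outward from a level pin (along stand x) at stand x -60, y +99, 56 mm above the bench. Pressed flat (level), this point is 57.5 mm above the bench, at stand y +141 mm.
- tab_near_left (a joint): Angle of the near left shim tab in rad: 0 = sloping up 0.6 rad, 0.6 = flat, on its stop. Starts at 0 to 0.08, grows as the tab is pressed (about 4 to 6 N at its press point) and stays where left. Going down, its forked toe moves in under the plate's corner; where the foot is right there is no room for the toe and the tab jams at about 0.25.
- pad_near_right (a point): Press point of the near right shim tab: mid-width on its upper face, 42 mm out from its hinge, 12 mm from its free end. The tab, a steel strip 30 wide, 3 thick, slopes up and outward from a level pin (along stand x) at stand x -60, y -99, 56 mm above the bench. Pressed flat (level), this point is 57.5 mm above the bench, at stand y -141 mm.
- tab_near_right (a joint): Angle of the near right shim tab in rad: 0 = sloping up 0.6 rad, 0.6 = flat, on its stop. Starts at 0 to 0.08, grows as the tab is pressed (about 4 to 6 N at its press point) and stays where left. Going down, its forked toe moves in under the plate's corner; where the foot is right there is no room for the toe and the tab jams at about 0.25.
- pad_far_left (a point): Press point of the far left shim tab: mid-width on its upper face, 42 mm out from its hinge, 12 mm from its free end. The tab, a steel strip 30 wide, 3 thick, slopes up and outward from a level pin (along stand x) at stand x +60, y +99, 56 mm above the bench. Pressed flat (level), this point is 57.5 mm above the bench, at stand y +141 mm.
- tab_far_left (a joint): Angle of the far left shim tab in rad: 0 = sloping up 0.6 rad, 0.6 = flat, on its stop. Starts at 0 to 0.08, grows as the tab is pressed (about 4 to 6 N at its press point) and stays where left. Going down, its forked toe moves in under the plate's corner; where the foot is right there is no room for the toe and the tab jams at about 0.25.
- pad_far_right (a point): Press point of the far right shim tab: mid-width on its upper face, 42 mm out from its hinge, 12 mm from its free end. The tab, a steel strip 30 wide, 3 thick, slopes up and outward from a level pin (along stand x) at stand x +60, y -99, 56 mm above the bench. Pressed flat (level), this point is 57.5 mm above the bench, at stand y -141 mm.
- tab_far_right (a joint): Angle of the far right shim tab in rad: 0 = sloping up 0.6 rad, 0.6 = flat, on its stop. Starts at 0 to 0.08, grows as the tab is pressed (about 4 to 6 N at its press point) and stays where left. Going down, its forked toe moves in under the plate's corner; where the foot is right there is no room for the toe and the tab jams at about 0.25.
- loupe: A bystander, to be left alone: black eyepiece loupe, 30 mm across, 32 mm tall, loose on the plate near its middle; origin at its underside.
- jar: A bystander, to be left alone: small glass jar with metal lid, 34 mm across, 45 mm tall, standing loose on the stand's board at the left, between the two left tabs; origin at its underside.
- block: A bystander, to be left alone: 32 mm brass doming cube, standing loose on the stand's board at the right, between the two right tabs; origin at its underside.
- hammer: A bystander, to be left alone: hammer, 240 mm long, lying on the bench along its own x.
- driver: A bystander, to be left alone: screwdriver, 170 mm long, lying on the bench along its own x.

How it is judged:
On the way, in this order (a step that is already met when the one before it is completed fails the run):
1. the fingers press the loose corner and it dips by more than 2 mm, all four tabs still up (((z of corner_near_left in the frame of stand below 0.058 m and horizontal distance between the grasp point and corner_near_left below 0.07 m and contact force between the fingers and plate above 0.5 N) or (z of corner_near_right in the frame of stand below 0.058 m and horizontal distance between the grasp point and corner_near_right below 0.07 m and contact force between the fingers and plate above 0.5 N) or (z of corner_far_left in the frame of stand below 0.058 m and horizontal distance between the grasp point and corner_far_left below 0.07 m and contact force between the fingers and plate above 0.5 N) or (z of corner_far_right in the frame of stand below 0.058 m and horizontal distance between the grasp point and corner_far_right below 0.07 m and contact force between the fingers and plate above 0.5 N)) and value of joint each of tab_near_left, tab_near_right, tab_far_left, tab_far_right below 0.2 rad), for 0.1 s.
2. the shim tab beside that corner is flat (((value of joint tab_near_left above 0.53 rad and value of joint each of tab_near_right, tab_far_left, tab_far_right below 0.2 rad) or (value of joint tab_near_right above 0.53 rad and value of joint each of tab_near_left, tab_far_left, tab_far_right below 0.2 rad) or (value of joint tab_far_left above 0.53 rad and value of joint each of tab_near_left, tab_near_right, tab_far_right below 0.2 rad) or (value of joint tab_far_right above 0.53 rad and value of joint each of tab_near_left, tab_near_right, tab_far_left below 0.2 rad))), for 0.2 s.
At the end, for the whole second after the job is handed in: The tab beside the loose corner is flat (its angle above 0.53 of 0.6 rad; only that corner's tab can get there), the other three tabs still stand (below 0.2 rad), the plate is level within 0.015 rad and the loose things on and beside the stand are at rest (((value of joint tab_near_left above 0.53 rad and value of joint each of tab_near_right, tab_far_left, tab_far_right below 0.2 rad) or (value of joint tab_near_right above 0.53 rad and value of joint each of tab_near_left, tab_far_left, tab_far_right below 0.2 rad) or (value of joint tab_far_left above 0.53 rad and value of joint each of tab_near_left, tab_near_right, tab_far_right below 0.2 rad) or (value of joint tab_far_right above 0.53 rad and value of joint each of tab_near_left, tab_near_right, tab_far_left below 0.2 rad)) and angle between plate's own z axis and vertical below 0.015 rad and linear speed of each of loupe, jar, block, hammer, driver below 0.02 m/s); the robot touches nothing.
It fails at once if two tabs have been pressed down (value of joint each of tab_near_left, tab_near_right above 0.22 rad or value of joint each of tab_near_left, tab_far_left above 0.22 rad or value of joint each of tab_near_left, tab_far_right above 0.22 rad or value of joint each of tab_near_right, tab_far_left above 0.22 rad or value of joint each of tab_near_right, tab_far_right above 0.22 rad or value of joint each of tab_far_left, tab_far_right above 0.22 rad).
It fails at once if a loose thing on or beside the stand was lifted, carried or knocked about (moved by more than 20 mm) (distance of any of loupe, jar, block, hammer, driver from where it was at the start of the episode above 0.02 m).
It also fails if it takes over 51 s, if anything falls off the work surface, if the arm or the gripper's body presses on something with over 40 N, if the wrist force passes 120 N, or if a joint passes its speed limit or range.

## Working session

There is one attempt and no reset: what is moved stays moved. The work goes in short steps, Python scripts to look and compute and a tool call to move; the robot and the scene stay as the last step left them, time stands still between calls to the robot, and variables do not carry over. Pictures are saved under pics/ and viewed, at most 10 in all, crops included, and the job is handed in when it is done.

Besides the shell and the picture viewer there is one more tool, called after "Request:" as name(argument=value, ...) on one line, values as JSON. send_rows: Moves the arm, as the interface text tells. Shift numbers are shares of 0.05 m and turn numbers shares of 4 degrees, none past 1 either way. Its arguments: {"type":"object","properties":{"moves":{"type":"array","items":{"type":"array","items":{"type":"number","minimum":-1,"maximum":1}}},"claw":{"type":"number"}},"required":["moves"]}

```bash
mkdir -p pics; cat > h.py <<'E'
from bench import arm
import numpy as np, cv2
def cam(n):
    c=arm.camera_params(n);R,_=cv2.Rodrigues(np.array(c["rvec"],float));return np.array(c["K"]),R,np.array(c["tvec"],float).ravel()
def world(n,depth):
    K,R,t=cam(n);v,u=np.mgrid[:400,:640]
    P=np.stack([(u-K[0,2])/K[0,0]*depth,(v-K[1,2])/K[1,1]*depth,depth],-1)
    return (P-t)@R
def ray(n,u,v,z):
    K,R,t=cam(n);d=R.T@np.linalg.inv(K)@[u,v,1];c=-R.T@t
    return c+d*(z-c[2])/d[2]
E
python3 - <<'E'
from h import *
for n in("top","side"):
    p,d=arm.snapshot(n);np.savez(n+".npz",p=p,d=d);cv2.imwrite(f"pics/{n}1.png",p[:,:,::-1])
    K,R,t=cam(n);print(n,K[0,0],-R.T@t)
    W=world(n,d);m=(d>0)&(abs(W[...,2]-.06)<.004);print(m.sum(),W[m].mean(0))
print(arm.observe())
E
```

```text
top 381.520372905651 [ 0.48748633 -0.02192792  1.00794954]
4915 [0.56751725 0.01400387 0.05902149]
side 437.9760686557993 [ 0.03117109 -0.77893595  0.69725567]
4280 [0.64920871 0.19340712 0.0593497 ]
{'t': 0.1, 'joint_pos': array([ 1.00472720e+00,  1.81459357e-01,  1.60790553e+00, -3.07243392e-05,
        1.35377126e+00, -2.06304203e-01]), 'joint_vel': array([ 9.04475107e-04, -1.28825015e-03, -3.93728983e-03,  6.48577095e-05,
       -1.74024343e-03,  3.04613255e-04]), 'joint_efforts': array([ 4.14693077e-04, -4.45883596e+01, -3.52234232e+01, -2.00578684e-04,
        4.21117642e-03, -9.26710612e-06]), 'eef_pos': array([0.20216796, 0.53778437, 0.24147957]), 'tool_rot': array([ 1.78910613e-01,  9.83865030e-01, -7.20560853e-04, -2.76791337e-04]), 'contact_force': array([-0.41234033,  0.43074635,  0.43631144]), 'moment': array([0.05788864, 0.01782878, 0.01790515]), 'finger_force': 0.0, 'opening': 0.08529701566559154}
```

View pics/top1.png

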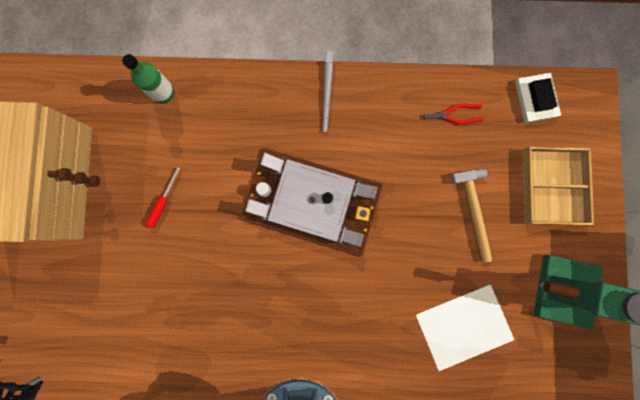

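View pics/side1.png

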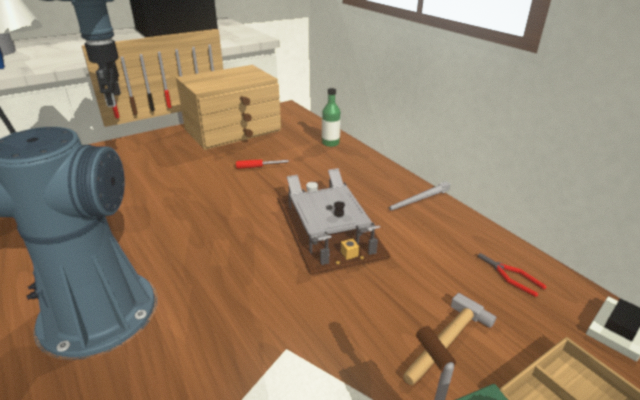

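Top view: board centred near pixel (313,200), its long axis running down to the right (yaw about -0.28). The plate is at (312,200), loupe (326,198), jar (263,189), cube (363,213), with four tabs at (271,161), (256,209), (367,190) and (352,238). The side view agrees, and all the tabs are standing.

```bash
python3 - <<'E'
from h import *
f=np.load("top.npz");d=f["d"];p=f["p"];W=world("top",d)
roi=np.zeros((400,640),bool);roi[140:262,235:392]=1
def rect(m,name):
    n,l,s,c=cv2.connectedComponentsWithStats(m.astype(np.uint8));i=1+s[1:,4].argmax()
    xy=W[l==i][:,:2];print(name,s[i,4],cv2.minAreaRect((xy*1000).astype(np.float32)),np.median(W[l==i][:,2]))
m=roi&(abs(W[...,2]-.06)<.005);m=cv2.morphologyEx(m.astype(np.uint8),cv2.MORPH_OPEN,np.ones((7,7)))
rect(m,"plate")
hs=cv2.cvtColor(p,cv2.COLOR_RGB2HSV)
m2=roi&(W[...,2]>.007);m2=cv2.morphologyEx(m2.astype(np.uint8),cv2.MORPH_OPEN,np.ones((3,3)))
rect(m2,"all")
g=roi&(hs[...,1]<60)&(hs[...,2]>110);g=cv2.morphologyEx(g.astype(np.uint8),cv2.MORPH_OPEN,np.ones((5,5)))
n,l,s,c=cv2.connectedComponentsWithStats(g)
for i in range(1,n):
    ok=(l==i)&(d>0); print(s[i],W[ok].mean(0).round(4),W[ok][:,2].min().round(3),W[ok][:,2].max().round(3))
cv2.imwrite("pics/crop1.png",cv2.resize(p[140:262,235:392,::-1],None,fx=5,fy=4.9,interpolation=cv2.INTER_CUBIC))
E
```

```text
plate 3755 ((565.3255004882812, -17.844337463378906), (180.18096923828125, 159.77308654785156), 74.45851135253906) 0.05876076938814839
all 9411 ((565.2649536132812, -17.757858276367188), (330.0411682128906, 199.8789520263672), 74.29749298095703) 0.05736743870972075
[261 154  22  17 266] [0.6563 0.0817 0.067 ] 0.008 0.087
[ 268  160   87   81 4540] [ 0.5646 -0.0182  0.0579] 0.006 0.091
[256 182  15  14 168] [0.5912 0.1039 0.0468] 0.008 0.06
[355 184  22  14 243] [ 0.5907 -0.1524  0.0693] 0.008 0.089
[246 200  23  17 286] [0.5411 0.1145 0.0651] 0.007 0.087
[341 230  22  15 251] [ 0.4748 -0.1196  0.0696] 0.009 0.088
```

View pics/crop1.png

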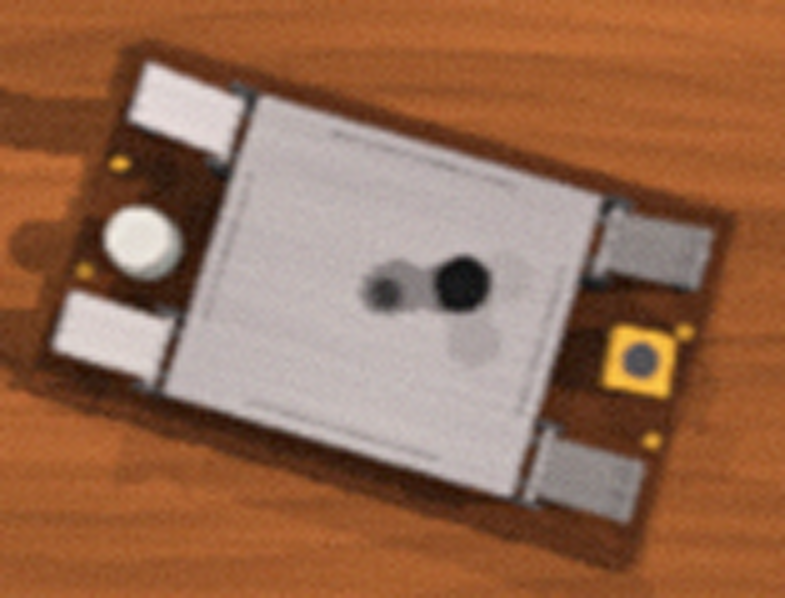

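The plate measures 180x160 and the board 330x200, as given. The centre is (0.5653, -0.0178) and the yaw -0.272. I'll shut the fingers and move over the near left corner at (0.526, 0.064).

Request:
send_rows(claw=0, moves=[[0.5,-0.75,0,0.3],[0.5,-0.75,0,0.3],[0.5,-0.75,0,0.3],[0.5,-0.75,0,0.35],[0.5,-0.75,0,0],[0.5,-0.75,0,0],[0.5,-0.75,0,0],[0.5,-0.75,0,0]])

```text
t: 0.9
eef_pos: [0.4029, 0.2365, 0.2421]
tool_rot: [0.136, 0.991, 0.0, -0.0]
contact_force: [-0.5, 0.8, -0.4]
opening: -0.0001
finger_force: 0.0
```

Request:
send_rows(moves=[[0.5,-0.7,-0.2,0],[0.5,-0.7,-0.4,0],[0.5,-0.7,-0.4,0],[0.5,-0.7,-0.4,0],[0.4,-0.7,-0.4,0],[0,0,-0.4,0],[0,0,0,0]])

```text
t: 1.6
eef_pos: [0.5202, 0.0622, 0.129]
tool_rot: [0.137, 0.991, -0.0, -0.003]
contact_force: [-1.1, -0.6, 0.1]
opening: 0.0002
finger_force: 0.0
```

```bash
python3 - <<'E'
from h import *
o=arm.observe();print(arm.tip_reach,o["eef_pos"],o["tool_rot"],o["contact_force"],o["opening"],o["t"])
s=cam
R=np.array([[.9632,.2687],[-.2687,.9632]])
for n,a,b in [("NL",-60,1),("NR",-60,-1),("FL",60,1),("FR",60,-1)]:
    print(n,*( [.5653,-.0178]+R@[a/1e3,b*k/1e3] for k in(68,141)))
E
```

```text
0.011 [0.52024025 0.06224758 0.12896935] [ 1.37082994e-01  9.90553624e-01 -7.16205541e-05 -3.43009750e-03] [-1.14792765 -0.57442214  0.09917881] 0.00015417972851895038 1.6
NL [0.5257796 0.0638196] [0.5453947 0.1341332]
NR [ 0.4892364 -0.0671756] [ 0.4696213 -0.1374892]
FL [0.6413636 0.0315756] [0.6609787 0.1018892]
FR [ 0.6048204 -0.0994196] [ 0.5852053 -0.1697332]
```

Request:
send_rows(moves=[[0.1,0.03,-0.3,0],[0,0,-0.3,0],[0,0,-0.3,0],[0,0,-0.1,0],[0,0,0,0],[0,0,0,0]])

```text
t: 2.2
eef_pos: [0.5279, 0.0651, 0.0833]
tool_rot: [0.136, 0.991, 0.0, 0.001]
contact_force: [0.7, -0.6, 0.4]
opening: 0.0002
finger_force: 0.0
```

Request:
send_rows(moves=[[0,0,-0.04,0],[0,0,-0.04,0],[0,0,0,0]])

```text
t: 2.5
eef_pos: [0.5274, 0.0647, 0.0784]
tool_rot: [0.136, 0.991, 0.0, 0.0]
contact_force: [0.5, -0.2, -0.6]
opening: 0.0003
finger_force: 0.0
```

Request:
send_rows(moves=[[0,0,-0.06,0],[0,0,-0.06,0],[0,0,0,0]])

```text
t: 2.8
eef_pos: [0.527, 0.0647, 0.0717]
tool_rot: [0.136, 0.991, -0.0, -0.001]
contact_force: [0.1, -0.2, 0.2]
opening: 0.0
finger_force: 0.0
```

Request:
send_rows(moves=[[0,0,-0.02,0],[0,0,0,0]])

```text
t: 3.0
eef_pos: [0.5274, 0.0647, 0.0712]
tool_rot: [0.136, 0.991, -0.0, -0.0]
contact_force: [0.4, -0.1, 0.2]
opening: 0.0002
finger_force: 0.0
```

Request:
send_rows(moves=[[0,0,-0.02,0],[0,0,0,0]])

```text
t: 3.2
eef_pos: [0.5276, 0.0647, 0.0709]
tool_rot: [0.136, 0.991, -0.0, 0.0]
contact_force: [-3.0, 1.0, 5.5]
opening: -0.0003
finger_force: 2.6
```

Request:
send_rows(moves=[[0,0,-0.02,0],[0,0,0,0]])

```text
t: 3.4
eef_pos: [0.5275, 0.0647, 0.0706]
tool_rot: [0.136, 0.991, -0.0, -0.0]
contact_force: [-6.0, 0.3, 12.9]
opening: 0.0001
finger_force: 6.4
```

Request:
send_rows(moves=[[0,0,-0.01,0],[0,0,0,0]])

```text
t: 3.6
eef_pos: [0.5276, 0.0647, 0.0705]
tool_rot: [0.136, 0.991, -0.0, -0.0]
contact_force: [-7.4, -0.6, 17.8]
opening: -0.0002
finger_force: 8.2
```

Near left is solid (17.8 N without dipping). Next is near right.

Request:
send_rows(moves=[[0,0,0.2,0],[0,0,0.2,0],[-0.19,-0.66,0,0],[-0.19,-0.66,0,0],[-0.19,-0.66,0,0],[-0.19,-0.66,0,0],[0,0,0,0],[0,0,0,0]])

```text
t: 4.4
eef_pos: [0.4897, -0.068, 0.0893]
tool_rot: [0.137, 0.991, 0.0, 0.0]
contact_force: [0.1, -0.1, -0.4]
opening: 0.0
finger_force: 0.0
```

Request:
send_rows(moves=[[0,0,-0.15,0],[0,0,-0.14,0],[0,0,0,0],[0,0,0,0]])

```text
t: 4.8
eef_pos: [0.4891, -0.0665, 0.0737]
tool_rot: [0.135, 0.991, 0.0, -0.001]
contact_force: [0.3, -0.6, 0.2]
opening: 0.0001
finger_force: 0.0
```

Request:
send_rows(moves=[[0,0,-0.04,0],[0,0,-0.02,0],[0,0,0,0]])

```text
t: 5.1
eef_pos: [0.4894, -0.0672, 0.0712]
tool_rot: [0.136, 0.991, 0.0, -0.0]
contact_force: [-0.5, 1.4, 0.4]
opening: 0.0001
finger_force: 0.0
```

Request:
send_rows(moves=[[0,0,-0.02,0],[0,0,0,0]])

```text
t: 5.3
eef_pos: [0.4895, -0.0674, 0.0703]
tool_rot: [0.136, 0.991, -0.0, 0.0]
contact_force: [-0.6, -0.4, 0.4]
opening: 0.0002
finger_force: 0.3
```

Request:
send_rows(moves=[[0,0,-0.02,0],[0,0,0,0]])

```text
t: 5.5
eef_pos: [0.4895, -0.0674, 0.0693]
tool_rot: [0.136, 0.991, -0.0, 0.0]
contact_force: [-1.0, 0.0, 2.1]
opening: -0.0001
finger_force: 0.8
```

Request:
send_rows(moves=[[0,0,-0.02,0],[0,0,0,0]])

```text
t: 5.7
eef_pos: [0.4894, -0.0674, 0.0683]
tool_rot: [0.136, 0.991, -0.0, -0.0]
contact_force: [-1.6, -0.4, 2.5]
opening: -0.0002
finger_force: 1.3
```

Request:
send_rows(moves=[[0,0,-0.02,0],[0,0,0,0]])

```text
t: 5.9
eef_pos: [0.4894, -0.0674, 0.0674]
tool_rot: [0.136, 0.991, -0.0, -0.0]
contact_force: [-2.1, -0.4, 4.1]
opening: -0.0002
finger_force: 2.2
```

The near right corner dips softly, about 3.6 mm at 4 N. I'll hold briefly, rise, and go over its tab's press point at (0.470, -0.1375).

Request:
send_rows(moves=[[0,0,-0.005,0],[0,0,0,0],[0,0,0,0]])

```text
t: 6.2
eef_pos: [0.4894, -0.0674, 0.0673]
tool_rot: [0.136, 0.991, -0.0, -0.0]
contact_force: [-4.3, 0.8, 6.1]
opening: 0.0003
finger_force: 3.2
```

Request:
send_rows(moves=[[0,0,0.3,0],[0,0,0.4,0],[0,0,0.4,0],[-0.2,-0.7,0,0],[-0.2,-0.7,0,0],[0,0,0,0],[0,0,0,0]])

```text
t: 6.9
eef_pos: [0.4693, -0.1377, 0.1218]
tool_rot: [0.137, 0.991, 0.0, -0.0]
contact_force: [0.3, -0.7, 0.3]
opening: -0.0
finger_force: 0.0
```

```bash
python3 - <<'E'
from h import *
p,d=arm.snapshot("side")
cv2.imwrite("pics/side2.png",cv2.resize(p[150:290,250:420,::-1],None,fx=4,fy=4,interpolation=cv2.INTER_CUBIC))
print(arm.observe()["eef_pos"])
E
```

```text
[ 0.46934548 -0.13696774  0.12170315]
```

View pics/side2.png

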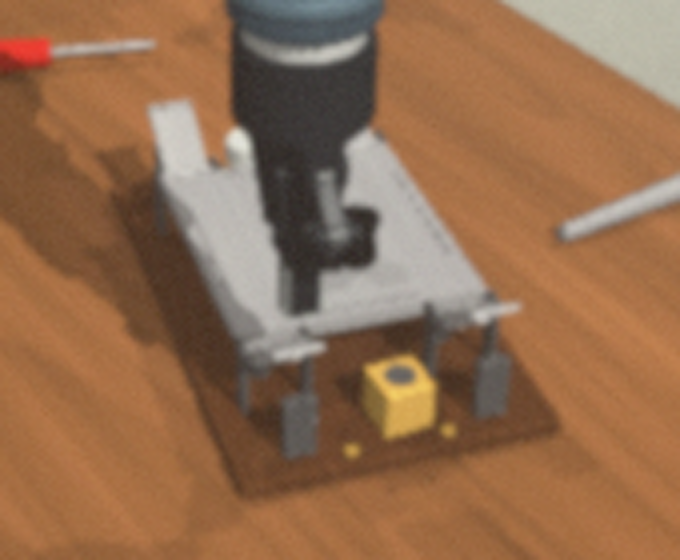

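The fingertip at crop pixel (300,300) stands right over the near right tab at (285,345). Everything else is undisturbed. Pressing down.

Request:
send_rows(moves=[[0,0,-0.2,0],[0,0,-0.2,0],[0,0,-0.15,0],[0,0,-0.1,0],[0,0,-0.1,0],[0,0,0,0]])

```text
t: 7.55
eef_pos: [0.4693, -0.1368, 0.0836]
tool_rot: [0.136, 0.991, 0.0, -0.0]
contact_force: [0.0, 0.5, -0.5]
opening: 0.0001
finger_force: 0.0
```

Request:
send_rows(moves=[[0,0,-0.06,0],[0,0,-0.06,0],[0,0,-0.06,0],[0,0,0,0]])

```text
t: 7.95
eef_pos: [0.4694, -0.1373, 0.0752]
tool_rot: [0.136, 0.991, 0.0, 0.0]
contact_force: [-0.1, -0.2, 0.2]
opening: 0.0002
finger_force: 0.2
```

Request:
send_rows(moves=[[0,0,-0.06,0],[0,0,-0.06,0],[0,0,0,0]])

```text
t: 8.25
eef_pos: [0.4693, -0.1372, 0.0691]
tool_rot: [0.136, 0.991, 0.0, -0.0]
contact_force: [0.2, 0.0, 0.8]
opening: 0.0
finger_force: 0.2
```

Request:
send_rows(moves=[[0,0,-0.02,0],[0,0,0,0],[0,0,0,0]])

```text
t: 8.55
eef_pos: [0.4694, -0.1371, 0.0685]
tool_rot: [0.136, 0.991, 0.0, -0.0]
contact_force: [-0.7, -0.6, 3.4]
opening: -0.0001
finger_force: 1.9
```

Request:
send_rows(moves=[[0,0,-0.02,0],[0,0,0,0],[0,0,0,0]])

```text
t: 8.85
eef_pos: [0.4695, -0.1372, 0.0684]
tool_rot: [0.136, 0.991, 0.0, -0.0]
contact_force: [-4.3, 1.2, 12.9]
opening: 0.0002
finger_force: 6.6
```

Request:
send_rows(moves=[[0,0,0.3,0],[0,0,0.8,0],[0,0,0.8,0],[-0.6,0,0.6,0],[-0.8,0,0.4,0],[-0.6,-0.4,0,0],[0,0,0,0],[0,0,0,0]])

```text
t: 9.65
eef_pos: [0.3692, -0.1573, 0.2124]
tool_rot: [0.137, 0.991, 0.0, 0.0]
contact_force: [0.1, -1.1, 0.9]
opening: 0.0004
finger_force: 0.0
```

```bash
python3 - <<'E'
from h import *
p,d=arm.snapshot("side")
cv2.imwrite("pics/side3.png",cv2.resize(p[150:290,250:420,::-1],None,fx=4,fy=4,interpolation=cv2.INTER_CUBIC))
p,d=arm.snapshot("top");W=world("top",d)
R=np.array([[.9632,.2687],[-.2687,.9632]]);S=(W[...,:2]-[.5653,-.0178])@R
for n,a,b in [("NL",-1,1),("NR",-1,-1),("FL",1,1),("FR",1,-1)]:
    m=(d>0)&(abs(S[...,0]-a*.06)<.008)&(abs(S[...,1]*b-.143)<.006);print(n,m.sum(),np.median(W[m][:,2]))
m=(d>0)&(abs(S[...,0])<.075)&(abs(S[...,1])<.085)&(abs(W[...,2]-.06)<.008)
print(np.linalg.lstsq(np.c_[S[m],np.ones(m.sum())],W[m][:,2],rcond=None)[0]);print(arm.observe()["eef_pos"],arm.observe()["t"])
E
```

```text
NL 26 0.0819918797197916
NR 32 0.05624189542046416
FL 24 0.08351064404477007
FR 22 0.08516367137938466
[ 0.00140973 -0.00067348  0.05874884]
[ 0.36980736 -0.15686421  0.21215282] 9.75
```

View pics/side3.png

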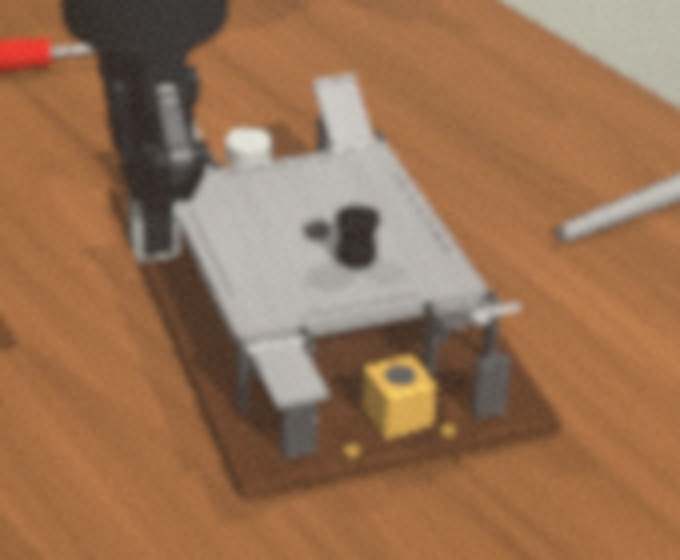

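The near right tab at (290,370) lies flat on its stop, at 56-57 mm. The other three still stand at 82-85 mm, the plate is level, the loose things are in place and the arm is clear.

```bash
python3 -c "
from bench import arm
print(arm.close_job())"
```

```text
the job is handed in; nothing more can be done
None
```

The near right corner was the loose one: it dipped about 3.6 mm at 4 N. Its shim tab is pressed flat, the other three tabs still stand, and the job is handed in at about 10 s (no verdict came back).

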